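# Draw the coolant strainer and hold it over the drip tray

### The arm

A 7-joint arm with a two-finger parallel gripper is mounted at the origin on the work surface. World frame = base frame: x ahead of the robot, y to its left, z up, the work surface at z = 0. Lengths are in mm, angles in rad, forces in N, time in s.
With the tool pointing down it reaches from about 400 to 875 mm from the base axis. Payload 4.4 kg.
Tool frame: the origin (TCP) lies between the finger pads; the fingertips stand 11 mm ahead of it and the grasp point (between the pads) lies 8 mm behind it; y points along the fingers, x is the direction in which the jaws open and shut, and the axes are right-handed (so a half turn about y gives the same grasp; the last joint's range is limited). The gripper opens to 85 mm and grips with 20 to 120 N. Pads are 22 mm wide; open, the fingers measure 114 mm over their backs; the gripper's body (76 mm by 85 mm) begins 54 mm behind the grasp point. The pads swing forward as they close: fully open they stand 13 mm farther back than shut.
Start: joints at [1.216, 0.628, 0.038, 1.517, -0.027, 0.996, -0.02], TCP at [185.149, -623.087, 242.313] pointing down, gripper open.
Joint ranges: [-3.06, 3.06], [-0.37, 2.12], [-1.25, 1.32], [0.18, 2.47], [-1.1, 4.24], [0.23, 1.98], [-2.94, 2.94]. Speed limits (rad/s): [2.57, 2.57, 3.14, 3.14, 3.14, 3.14, 3.14].

### API

Orientations are given as [roll, pitch, yaw] about the fixed x, y, z axes, in that order (R = Rz(yaw) Ry(pitch) Rx(roll)).
In Python, from cell import * gives the robot as it stands.
- The arm moves only by the shell command python3 -m jog 'ROWS'. ROWS is JSON, a list of rows, each an object of numbers: "x", "y", "z": the shift along the tool's x, y, z in mm; "ax", "ay", "az": the turn, a rotation vector about the tool's x, y, z in rad; "grip": the finger opening in mm, from 0 to 85.4. In form: [{"x": .., "y": .., "z": .., "ax": .., "ay": .., "az": .., "grip": ..}, ...]. A call has 1 to 5 rows; each row is the pose to reach, as a shift and turn from the pose commanded when the call began, along the tool's axes at that moment; what a row does not reach only later rows make up. A row lasts 1/10 s, in which the tool goes at most 50 mm and 8.59 degrees, less where a joint would pass 70% of its speed; a pose out of reach is approached as far as the arm can. A call with a gripper value outside its range is refused whole. The fingers move at their own pace and stop on an object; the grip force is fixed at half the most. Time passes only in rows, so rows that repeat a pose let the fingers close. It gives the time, the measured TCP pose, the force and the opening at its end, in the units of the state.
- read_state(): the state, without advancing time (a new reading comes with each control period).
- get_image(name): name is "scene" or "side" or "wrist"; returns a dict with "color" (400x640x3 uint8, red, green, blue), "vfov" (degrees; the focal length in pixels is half the picture's height over the tangent of half this angle, whatever the lens; pixels are square), "cx", "cy" (the principal point, pixels), "k1" (the pictures are not rectified: a ray, as slopes to the right and down, at radius r is drawn at 1 + k1 r^2 times it, then the intrinsics apply), "camera_from_world" (4x4, takes a point from world to camera coordinates). Camera axes: x right, y down, z forward; pixel columns grow to the right and rows downward; lengths in mm; the calibration is good to about 2 mm. A picture is of the moment at which its call begins. There is no depth.
- finish_job(): hands the job in, once; it reports no verdict.
The state is a dict: "clock": time; "qpos": joint angles; "qd": joint speeds; "tau": joint torques, N m; "eef_pos": TCP position; "tool_rot": TCP orientation; "force": force on the tool from outside, world axes, zero at the start; "torque": the same for the moment, N m; "width": finger opening in mm.
Only numpy, scipy, OpenCV 4.12 (cv2) and the standard library are available. Lean on these libraries where they do the work, as an engineer would, in place of code of your own. Each camera call takes 0.05 s, during which the arm holds its last target.

### The job

Lift the coolant tank's hinged flap by its black bridge handle and swing it right back, upright or beyond, so that it stays open by itself; then draw the slotted strainer plate - the one with the pull tab - up out of its guides, and carry it, always upright, to the drip tray. Finish while still holding it in the gripper there: upright, centred over the tray, lengthwise along it and a few centimetres or more clear above its rim, carried by the gripper alone, still, with the flap left open, so that it drains into the tray and can be looked at. Leave the plain weir plate in its guides, and do not disturb the tray or anything else on the bench.

Things in the scene. Friction and masses are not known exactly. Their poses are not given: they have to be found in the camera images.
- tank: grey-painted sheet-steel coolant tank, fixed; place and yaw vary. Origin on the bench under the flap's middle; x from the front wall (handle side) to the hinge side, y to the pump end. Outside x -83 to 83, y -108 to 250, rim 130 high, walls 4. Under the flap: y -104 to 104, floor 6 above the bench. Guides for two plates on front and rear walls at y -28 and +28, each 14 wide, 90 high.
- pump_top (a point): middle of the top of the blue pump (92 across at its foot, 72 above) on the tank's deck, at y 188 in the tank's frame, 241 above the bench.
- flap (a joint): flap angle (rad): 0 closed, grows as it opens, 1.57 upright, end stop 1.8; starts shut or slightly ajar. Bare metal sheet, 0.3 kg, 168 from hinge to front edge, 216 wide, 4 thick. Stiff hinge: stays at any angle where it is left; takes 2 to 7 N at the handle to move.
- flap_hinge (a point): middle of the flap's hinge line, on the rear rim: 83 behind the tank's origin along the tank's x, 130 above the bench; the line runs along the tank's y.
- flap_handle (a point): middle of the bar of the flap's black bridge handle: round bar 12 thick, 46 long, parallel to the hinge, on a leg (8 by 12) at each end, 30 between the legs; pinch it over its ends (46) or across the bar (12). Bar axis 30 above the flap's face; with the flap closed, 34 above the hinge line and 135 in front of it. The point turns with the flap.
- strainer_tab (a point): grasping point on the strainer plate's solid pull tab (36 wide, 10 thick, 40 high, at the middle of the plate's top edge), 15 below the tab's top. x along the plate's width, y through its thickness, z up. At the start 105 above the bench, under the flap, in either pair of guides, the plate's width along the tank's x.
- strainer_foot (a point): middle of the strainer plate's bottom edge, 99 below strainer_tab, same axes. The plate: steel, about 0.25 kg, a frame 142 wide, 10 thick, 74 high with upright slots, 114 high with its tab. It stands on the tank's floor, loose in the guides: 2 play on each face, 8 endways in all.
- weir: plain steel weir plate without tab or slots, 142 wide, 10 thick, 60 high, about 0.35 kg, standing in the other pair of guides; origin at the middle of its bottom edge. It stays there.
- drip_tray: loose open steel tray, 120 along its x, 240 along its y (lengthwise), 30 high, walls 4; about 0.7 kg; origin under its centre.
- collet: steel spring collet, a cone 35 across and 46 high, between tank and tray; a bystander. Origin: on the bench under it.
- spanner: steel spanner lying at the left, nearer the robot than the tank; a bystander. Origin: under its middle.
- chip_brush: brush for chips, lying in front of the tray; a bystander. Origin: under its middle.
- drill_chuck: dark drill chuck standing at the right, nearer the robot than the tray, 45 across, 66 high; a bystander. Origin: on the bench under it.
- oil_bottle: white bottle with black cap behind tray and tank, 60 across, 150 high; a bystander. Origin: on the bench under it.
- setup_block: steel block with holes, 75 by 50 by 25, lying behind the tray; a bystander. Origin: on the bench under it.
- spray_can: bare metal can behind the tank, 54 across, 118 high; a bystander. Origin: on the bench under it.

How it is judged (in metres and radians):
On the way, in this order (a step that is already met when the one before it is completed fails the run):
1. the flap is swung up to upright or beyond, the strainer plate still in its guides (value of joint flap above 1.4 rad and distance of strainer_foot from where it was at the start of the episode below 0.02 m), for 0.2 s.
2. the strainer plate is drawn up clear of the tank's rim, in the gripper (height (world z) of strainer_foot above 0.135 m and contact force between the fingers and strainer above 1 N), for 0.2 s.
At the end, for the whole second after the job is handed in: Gripper alone holds the strainer still, upright within 0.2 rad, foot 15 mm or more over the tray rim, within 30 mm of its centre across and 40 mm along, width within 0.25 rad of its length; flap open past 1.35 rad; weir within 20 mm, tray within 30 mm of its start (value of joint flap above 1.35 rad and x of strainer_foot in the frame of drip_tray between -0.03 and 0.03 m and y of strainer_foot in the frame of drip_tray between -0.04 and 0.04 m and z of strainer_foot in the frame of drip_tray above 0.045 m and angle between the x axis of strainer_foot and the y axis of drip_tray, either way round below 0.25 rad and angle between strainer_foot's own z axis and vertical below 0.2 rad and contact force between the fingers and strainer above 1 N and contact force between strainer and drip_tray below 0.2 N and contact force between strainer and tank below 0.2 N and linear speed of strainer below 0.03 m/s and distance of weir from where it was at the start of the episode below 0.02 m and distance of drip_tray from where it was at the start of the episode below 0.03 m); the arm keeps its last pose, push and grip.
It fails at once if the strainer plate is tipped more than 0.5 rad from upright (angle between strainer_foot's own z axis and vertical above 0.5 rad).
It fails at once if the weir plate is drawn out or moved more than 20 mm (distance of weir from where it was at the start of the episode above 0.02 m).
It fails at once if the drip tray is shoved more than 30 mm (distance of drip_tray from where it was at the start of the episode above 0.03 m).
It fails at once if another thing on the bench is moved more than 30 mm (distance of any of collet, spanner, chip_brush, drill_chuck, oil_bottle, setup_block, spray_can from where it was at the start of the episode above 0.03 m).
It also fails if it takes over 61 s, if anything falls off the work surface, if the arm or the gripper's body presses on something with over 40 N, if the wrist force passes 120 N, or if a joint passes its speed limit or range.

## Working session

There is one attempt and no reset: what is moved stays moved. The work goes in short steps, Python scripts to look and compute and a shell command to move; the robot and the scene stay as the last step left them, time stands still between calls to the robot, and variables do not carry over. Pictures are saved under pics/ and viewed, and the job is handed in when it is done.

```bash
ls; mkdir -p pics; cat > h.py <<'E'
import numpy as np, cv2, pickle
from cell import *
from scipy.spatial.transform import Rotation as Ro
def snap(n,f):
    im=get_image(n); cv2.imwrite(f'pics/{f}.png',im['color'][:,:,::-1]); pickle.dump(im,open(f'pics/{f}.pkl','wb')); return im
def load(f): return pickle.load(open(f'pics/{f}.pkl','rb'))
def K(im):
    f=200/np.tan(np.radians(im['vfov'])/2); return f
def proj(im,P):
    P=np.atleast_2d(P); M=np.array(im['camera_from_world']); c=P@M[:3,:3].T+M[:3,3]; s=c[:,:2]/c[:,2:]; r2=(s**2).sum(1,keepdims=True)
    return s*(1+im['k1']*r2)*K(im)+[im['cx'],im['cy']]
def onplane(im,uv,z):
    uv=np.atleast_2d(uv).astype(float); d=(uv-[im['cx'],im['cy']])/K(im); s=d.copy()
    for _ in range(20): s=d/(1+im['k1']*(s**2).sum(1,keepdims=True))
    M=np.array(im['camera_from_world']); R=M[:3,:3]; o=-R.T@M[:3,3]
    w=np.c_[s,np.ones(len(s))]@R
    return o+w*((z-o[2])/w[:,2:])
E
python3 - <<'E'
from h import *
for n in ['scene','side','wrist']:
    im=snap(n,n+'0'); M=np.array(im['camera_from_world']); print(n,im['vfov'],im['cx'],im['cy'],im['k1'],-M[:3,:3].T@M[:3,3],M[2,:3])
print(read_state())
E
```

```text
pics
scene 44.04591343540866 327.0633648230699 201.56380700629688 0.05191735600941282 [1480.3334616  -498.49542667  977.44400442] [-0.70393894  0.37098372 -0.60567405]
side 49.75626231276178 320.075082096162 197.72441911850584 -0.03393568316635577 [-180.45700784  660.24423085  978.12489261] [ 0.56632474 -0.52377427 -0.63634645]
wrist 66.85643076603421 320.8605016512536 198.2692615724464 -0.0381942561242462 [ 246.31746584 -604.25111859  373.20333386] [-0.24786101 -0.07305478 -0.96603722]
{'clock': 0.15, 'qpos': array([ 1.21619887,  0.62916915,  0.0384197 ,  1.51815126, -0.0270022 ,
        0.9963155 , -0.0199491 ]), 'qd': array([-0.00047327, -0.0028851 ,  0.00121367, -0.00425118,  0.00142945,
        0.00178403,  0.00109649]), 'tau': array([ 1.64949644e-03, -5.63800156e+01,  1.22742243e+00, -1.93654364e+01,
        1.10281547e-02,  7.32627843e-03, -1.14938425e-05]), 'eef_pos': array([ 185.03175275, -622.61180011,  241.57266312]), 'tool_rot': array([-1.57078768e+00,  1.52655124e-03, -1.28192624e+00]), 'force': array([ 0.66853458, -0.60161292,  0.64941513]), 'torque': array([ 0.00370105,  0.01766472, -0.05489973]), 'width': 85.27487283896396}
```

View pics/scene0.png

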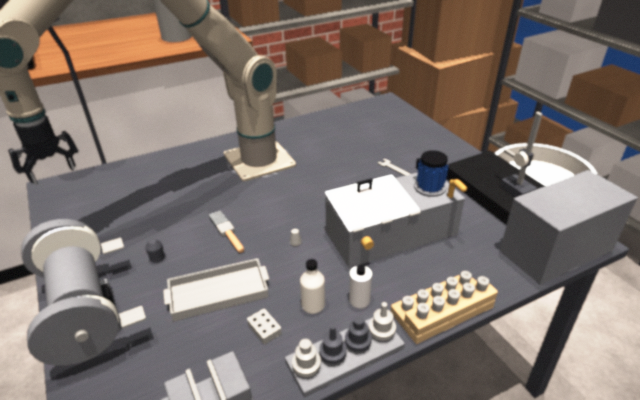

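View pics/side0.png

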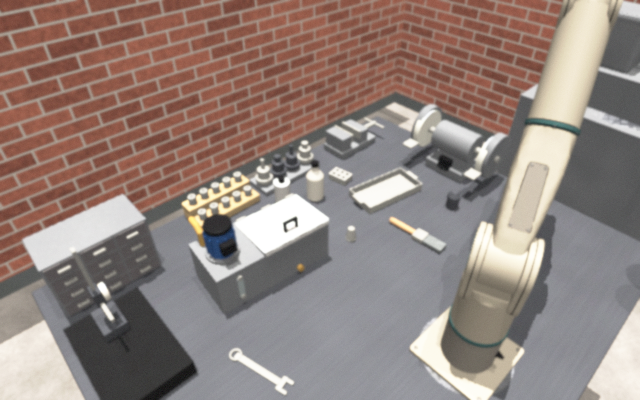

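View pics/wrist0.png

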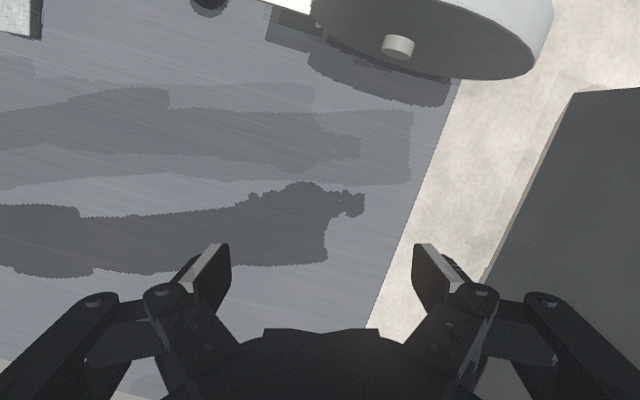

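```bash
python3 - <<'E'
import cv2
a=cv2.imread('pics/scene0.png')[140:270,310:480]; cv2.imwrite('pics/z1.png',cv2.resize(a,None,fx=4.5,fy=4.5,interpolation=2))
a=cv2.imread('pics/side0.png')[190:310,180:340]; cv2.imwrite('pics/z2.png',cv2.resize(a,None,fx=4.5,fy=4.5,interpolation=2))
a=cv2.imread('pics/scene0.png')[250:325,155:280]; b=cv2.imread('pics/side0.png')[160:235,330:455]
import numpy as np
cv2.imwrite('pics/z3.png',cv2.resize(np.vstack([a,b]),None,fx=4,fy=4,interpolation=2))
E
```

```text
(no output)
```

View pics/z1.png

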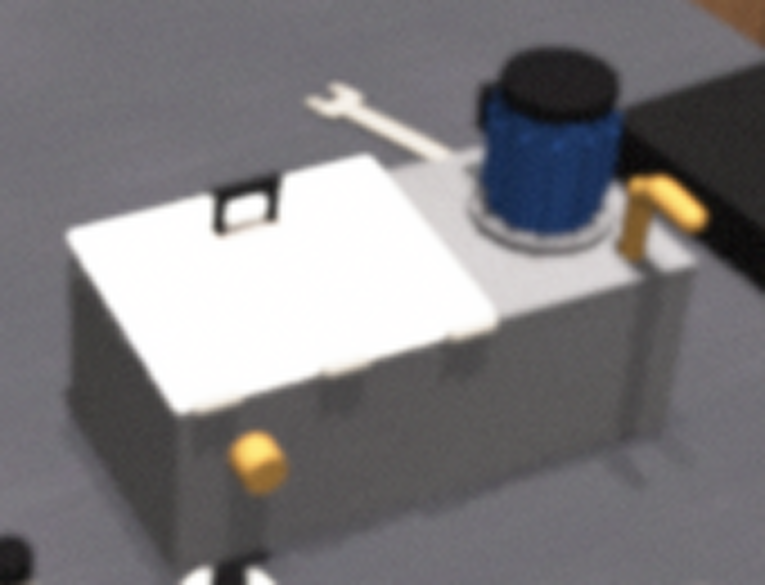

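View pics/z2.png

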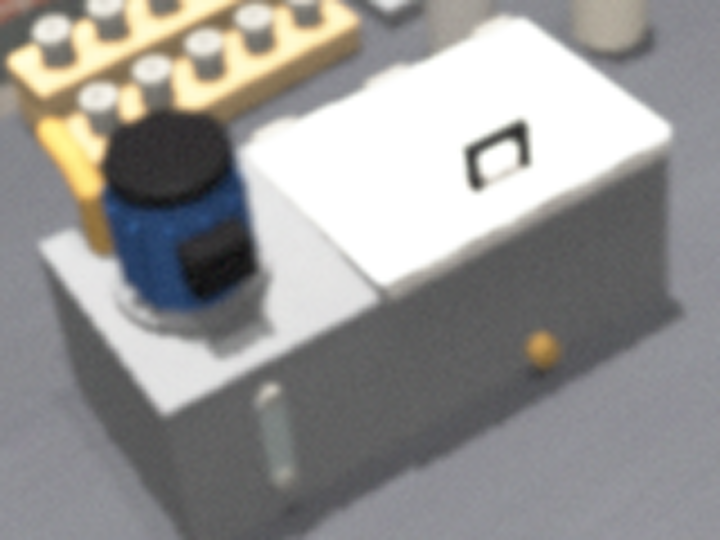

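View pics/z3.png

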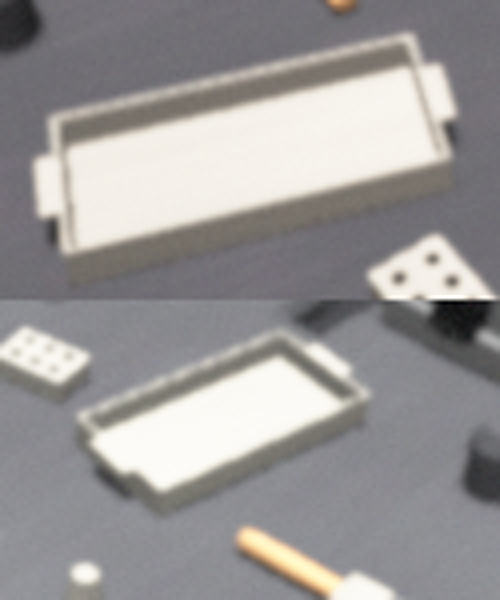

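```bash
cat > fit.py <<'E'
from h import *
from scipy.optimize import least_squares
S=load('scene0');D=load('side0')
zs=lambda p:np.array(p)/4.5+[310,140]
zd=lambda p:np.array(p)/4.5+[180,190]
T=[(S,zs((180,413)),(83,-108,130)),(S,zs((180,564)),(83,-108,0)),(S,zs((70,398)),(-83,-108,0)),(S,zs((697,264)),(83,250,130)),
(D,zd((40,245)),(83,250,130)),(D,zd((165,412)),(-83,250,130)),(D,zd((680,313)),(-83,-108,0)),(D,zd((380,300)),(-83,108,130)),(S,zs((562,82)),(0,188,241)),(D,zd((168,152)),(0,188,241))]
def tf(p,q): 
    c,s=np.cos(p[2]),np.sin(p[2]); q=np.array(q,float); return np.array([p[0]+c*q[0]-s*q[1],p[1]+s*q[0]+c*q[1],q[2]])
r=lambda p:np.concatenate([proj(im,tf(p,q))[0]-uv for im,uv,q in T])
p=least_squares(r,[600,150,0],loss='soft_l1').x; print('tank',p); print(r(p).reshape(-1,2).round(1))
ps=lambda q:np.array(q)/4+[155,250]
pd=lambda q:(np.array(q)-[0,300])/4+[330,160]
# rim outer corners: scene far-left(52,115), far-right(412,37), near-right(452,158), near-left(68,255)
Q=[(S,ps((50,117))),(S,ps((413,36))),(S,ps((453,160))),(S,ps((68,256))),(D,pd((80,418))),(D,pd((282,331))),(D,pd((370,396))),(D,pd((163,493)))]
print([onplane(im,uv,30)[0].round() for im,uv in Q])
L=[(-60,-120,30),(-60,120,30),(60,120,30),(60,-120,30),(60,120,30),(60,-120,30),(-60,-120,30),(-60,120,30)]
r2=lambda p:np.concatenate([proj(im,tf(p,l))[0]-uv for (im,uv),l in zip(Q,L)])
t=least_squares(r2,[600,-250,0],loss='soft_l1').x; print('tray',t); print(r2(t).reshape(-1,2).round(1))
# handle
for th in [0,.05,.1,.15]:
    h=tf(p,(83-135*np.cos(th)-34*np.sin(th),0,130+34*np.cos(th)+135*np.sin(th)))
    print(th,h,proj(S,h)[0]*4.5-np.array([310,140])*4.5,proj(D,h)[0]*4.5-np.array([180,190])*4.5)
# triangulate handle
hs,hd=zs((246,186)),zd((497,141))
h=least_squares(lambda X:np.r_[proj(S,X)[0]-hs,proj(D,X)[0]-hd],[550,150,160]); print('handle',h.x,h.fun)
E
python3 fit.py
```

```text
tank [ 5.63572988e+02  1.24937164e+02 -1.01210019e-01]
[[-1.6 -0.6]
 [-2.5  1.4]
 [-0.5  2.3]
 [-0.9  0.4]
 [-0.8  0.8]
 [-1.1  1.9]
 [-3.  -4.4]
 [-0.3  1.3]
 [-0.9 -2.3]
 [-1.4 -1.2]]
[array([ 474., -443.,   30.]), array([ 518., -207.,   30.]), array([ 636., -226.,   30.]), array([ 596., -461.,   30.]), array([ 625., -229.,   30.]), array([ 586., -463.,   30.]), array([ 468., -442.,   30.]), array([ 507., -207.,   30.])]
tray [ 5.51772464e+02 -3.34263174e+02 -1.66126362e-01]
[[-0.1 -0.4]
 [-0.5 -1.3]
 [-0.6 -1.5]
 [-1.  -1.1]
 [-1.8 -0.5]
 [-1.1 -0.5]
 [-0.8 -0.6]
 [-1.4 -0.8]]
0 [511.83909071 130.1911048  164.        ] [241.44542434 197.58506404] [498.6132579  158.71408115]
0.05 [510.31634632 130.34575018 170.7046967 ] [240.78482562 187.61228251] [499.51363365 152.04736814]
0.1 [509.13311094 130.46591604 177.30765287] [240.35120807 178.01464499] [500.11380345 145.14018122]
0.15 [508.29234204 130.55130203 183.79236453] [240.14697291 168.81488913] [500.40803263 138.01183276]
handle [515.42402276 129.34211138 175.56935463] [-0.45270811 -0.0466159  -0.43843342  0.05615183]
```

```bash
cat >> h.py <<'E'
TANK=np.array([563.6,124.9,-0.101]); TRAY=np.array([551.8,-334.3,-0.166])
def tw(q,p=TANK):
    c,s=np.cos(p[2]),np.sin(p[2]); return np.array([p[0]+c*q[0]-s*q[1],p[1]+s*q[0]+c*q[1],q[2]])
def handle(th): return tw((83-135*np.cos(th)+34*np.sin(th),0,130+34*np.cos(th)+135*np.sin(th)))
def rel(pos,yaw):
    s=read_state(); R=Ro.from_euler('xyz',s['tool_rot']); Rt=Ro.from_euler('xyz',[-np.pi/2,0,yaw])
    print('at',s['eef_pos'].round(1),s['tool_rot'].round(3),'F',s['force'].round(1),'w',round(s['width'],1),'t',s['clock'])
    print('xyz',R.inv().apply(np.array(pos)-s['eef_pos']).round(1),'rv',(R.inv()*Rt).as_rotvec().round(3))
E
python3 - <<'E'
from h import *
rel([500,-250,330],0.4)
E
```

```text
at [ 185.  -622.6  241.6] [-1.571  0.002 -1.282] F [ 0.7 -0.6  0.6] w 85.3 t 0.15
xyz [-267.6  -88.   408.1] rv [-1.000e-03 -1.682e+00 -1.000e-03]
```

```bash
python3 -m jog '[{"x":-30,"y":-20,"z":30,"ay":-0.15},{"x":-65,"y":-40,"z":70,"ay":-0.3},{"x":-95,"y":-60,"z":110,"ay":-0.45},{"x":-125,"y":-75,"z":150,"ay":-0.6},{"x":-150,"y":-88,"z":190,"ay":-0.75}]'; python3 - <<'E'
from h import *
rel([500,-200,330],0.6)
E
```

```text
at [ 185.  -622.6  241.6] [-1.571  0.002 -1.282] F [ 0.7 -0.6  0.6] w 85.3 t 0.15
xyz [-315.5  -87.9  422.3] rv [-1.000e-03 -1.882e+00 -1.000e-03]$[0]: bad value
```

```bash
python3 -m jog '[{"x":-30,"y":-20,"z":30,"ax":0,"ay":-0.15,"az":0,"grip":85},{"x":-65,"y":-40,"z":70,"ax":0,"ay":-0.3,"az":0,"grip":85},{"x":-95,"y":-60,"z":110,"ax":0,"ay":-0.45,"az":0,"grip":85},{"x":-125,"y":-75,"z":150,"ax":0,"ay":-0.6,"az":0,"grip":85},{"x":-150,"y":-88,"z":190,"ax":0,"ay":-0.75,"az":0,"grip":85}]'; python3 - <<'E'
from h import *
rel([500,-200,330],0.6)
E
```

```text
clock: 0.65
eef_pos: [317.7, -432.1, 327.9]
tool_rot: [-1.571, -0.0, -0.527]
force: [0.9, 0.1, 0.1]
width: 84.9
at [ 317.7 -432.1  327.9] [-1.571 -0.    -0.527] F [0.9 0.1 0.1] w 84.9 t 0.65
xyz [ 41.   -2.2 292.3] rv [ 0.    -1.127 -0.   ]
```

```bash
python3 -m jog '[{"x":8,"y":0,"z":45,"ax":0,"ay":-0.15,"az":0,"grip":85},{"x":16,"y":0,"z":90,"ax":0,"ay":-0.3,"az":0,"grip":85},{"x":24,"y":0,"z":135,"ax":0,"ay":-0.45,"az":0,"grip":85},{"x":32,"y":0,"z":180,"ax":0,"ay":-0.6,"az":0,"grip":85},{"x":40,"y":0,"z":225,"ax":0,"ay":-0.75,"az":0,"grip":85}]'; python3 - <<'E'
from h import *
rel([485,130,330],1.47)
E
```

```text
clock: 1.15
eef_pos: [466.6, -258.7, 327.2]
tool_rot: [-1.571, 0.0, 0.224]
force: [0.6, 0.2, -0.7]
width: 85.1
at [ 466.6 -258.7  327.2] [-1.571  0.     0.224] F [ 0.6  0.2 -0.7] w 85.1 t 1.15
xyz [104.2  -2.9 374.9] rv [ 0.    -1.246 -0.   ]
```

```bash
python3 -m jog '[{"x":12,"y":0,"z":45,"ax":0,"ay":-0.15,"az":0,"grip":85},{"x":25,"y":0,"z":90,"ax":0,"ay":-0.3,"az":0,"grip":85},{"x":37,"y":0,"z":135,"ax":0,"ay":-0.45,"az":0,"grip":85},{"x":50,"y":0,"z":180,"ax":0,"ay":-0.6,"az":0,"grip":85},{"x":63,"y":0,"z":225,"ax":0,"ay":-0.75,"az":0,"grip":85}]'; python3 - <<'E'
from h import *
rel([485,130,330],1.47)
E
```

```text
clock: 1.65
eef_pos: [478.4, -25.2, 327.2]
tool_rot: [-1.571, 0.0, 0.974]
force: [1.2, -0.5, 0.0]
width: 85.1
at [478.4 -25.2 327.2] [-1.571  0.     0.974] F [ 1.2 -0.5  0. ] w 85.1 t 1.65
xyz [132.1  -2.9  81.8] rv [ 0.    -0.496 -0.   ]
```

```bash
python3 -m jog '[{"x":33,"y":0,"z":20,"ax":0,"ay":-0.125,"az":0,"grip":85},{"x":66,"y":0,"z":40,"ax":0,"ay":-0.25,"az":0,"grip":85},{"x":100,"y":0,"z":60,"ax":0,"ay":-0.375,"az":0,"grip":85},{"x":132,"y":0,"z":82,"ax":0,"ay":-0.496,"az":0,"grip":85},{"x":132,"y":0,"z":82,"ax":0,"ay":-0.496,"az":0,"grip":85}]'; python3 - <<'E'
from h import *
snap('wrist','wrist1');snap('scene','scene1')
rel([485,130,330],1.47)
E
```

```text
clock: 2.15
eef_pos: [485.1, 134.7, 327.6]
tool_rot: [-1.571, -0.005, 1.475]
force: [0.3, -0.3, -0.3]
width: 84.7
at [485.7 128.9 326.8] [-1.57   0.     1.465] F [-0.3 -0.4 -0.3] w 85.3 t 2.25
xyz [ 1.  -3.2  0.8] rv [-0.001 -0.005 -0.   ]
```

View pics/wrist1.png

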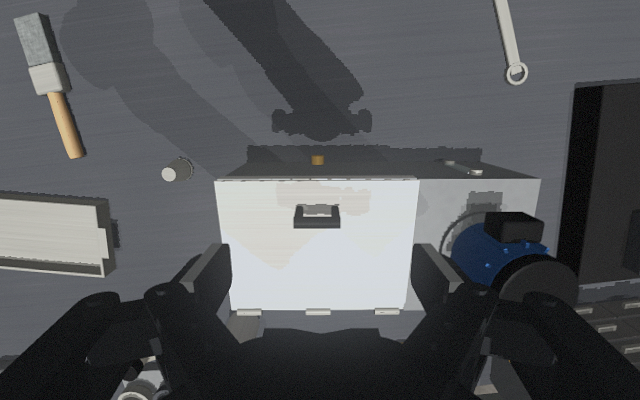

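```bash
python3 - <<'E'
import cv2
a=cv2.imread('pics/wrist1.png')[140:330,190:440]; cv2.imwrite('pics/z4.png',cv2.resize(a,None,fx=3,fy=3,interpolation=2))
E
cat > fit2.py <<'E'
exec(open('fit.py').read().split('ps=lambda')[0])
W=load('wrist1'); zw=lambda q:np.array(q)
def F(th,a,y,h): return (83-a*np.cos(th)+h*np.sin(th),y,130+h*np.cos(th)+a*np.sin(th))
WT=[(W,(216,180),168,-108,4),(W,(418,178),168,108,4),(W,(295,223),135,-23,34),(W,(341,223),135,23,34),(S,zs((68,236)),168,-108,4),(S,zs((370,155)),168,108,4),(D,zd((672,130)),168,-108,4),(D,zd((390,292)),168,108,4),(S,zs((246,186)),135,0,34),(D,zd((497,141)),135,0,34)]
WT2=[(W,(540,179),(-83,250,130))]
def r3(v):
    p,th=v[:3],v[3]
    return np.concatenate([proj(im,tf(p,q))[0]-uv for im,uv,q in T+WT2]+[proj(im,tf(p,F(th,a,y,h)))[0]-uv for im,uv,a,y,h in WT])
s=least_squares(r3,[563,125,-.1,.05],loss='soft_l1'); v=s.x; print(v); print(r3(v).reshape(-1,2).round(1).tolist())
print('handle',tf(v,F(v[3],135,0,34)))
E
python3 fit2.py
```

```text
tank [ 5.63572988e+02  1.24937164e+02 -1.01210019e-01]
[[-1.6 -0.6]
 [-2.5  1.4]
 [-0.5  2.3]
 [-0.9  0.4]
 [-0.8  0.8]
 [-1.1  1.9]
 [-3.  -4.4]
 [-0.3  1.3]
 [-0.9 -2.3]
 [-1.4 -1.2]]
[ 5.66174579e+02  1.24581482e+02 -9.41196718e-02  7.86521960e-02]
[[-0.9, 0.1], [-1.8, 2.1], [-0.3, 3.1], [-0.6, 0.6], [-1.1, 0.7], [-1.0, 1.5], [-3.5, -5.1], [-0.4, 0.8], [-0.7, -2.1], [-1.6, -1.5], [-1.1, -0.7], [-0.5, 0.5], [2.3, 2.2], [-0.2, -2.3], [0.1, -2.4], [-0.6, -0.5], [-0.6, 0.5], [-1.0, 0.4], [-3.0, -1.7], [-0.1, 0.6], [-0.9, -0.1]]
handle [517.47982928 129.17819756 174.50199169]
```

View pics/z4.png

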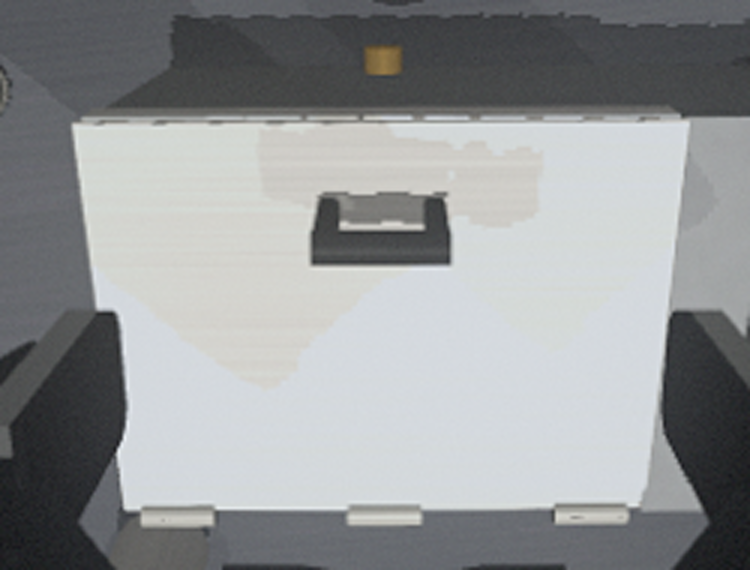

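```bash
sed -i 's/^TANK=np.array(\[[^]]*\])/TANK=np.array([566.2,124.6,-0.094])/' h.py; python3 - <<'E'
from h import *
print(handle(.0787))
rel([517.5,129.2,169],1.477)
E
```

```text
[517.50681837 129.19068815 174.50829752]
at [485.7 128.9 326.8] [-1.57   0.     1.465] F [-0.3 -0.4 -0.3] w 85.3 t 2.25
xyz [  3.7 157.8 -31.7] rv [-0.001 -0.012 -0.   ]
```

```bash
python3 -m jog '[{"x":2,"y":30,"z":-16,"ax":0,"ay":-0.012,"az":0,"grip":85},{"x":4,"y":60,"z":-32,"ax":0,"ay":-0.012,"az":0,"grip":85},{"x":4,"y":95,"z":-32,"ax":0,"ay":-0.012,"az":0,"grip":85},{"x":4,"y":115,"z":-32,"ax":0,"ay":-0.012,"az":0,"grip":85},{"x":4,"y":115,"z":-32,"ax":0,"ay":-0.012,"az":0,"grip":85}]'; python3 - <<'E'
from h import *
snap('wrist','wrist2')
rel([517.5,129.2,169],1.477)
E
```

```text
clock: 2.75
eef_pos: [516.6, 125.9, 209.2]
tool_rot: [-1.565, 0.004, 1.473]
force: [0.4, -0.3, 0.3]
width: 85.1
at [517.7 127.  211.1] [-1.568  0.002  1.473] F [-0.5  0.2  1. ] w 84.8 t 2.8
xyz [ 2.2 42.1  0.4] rv [-0.003 -0.004 -0.002]
```

View pics/wrist2.png

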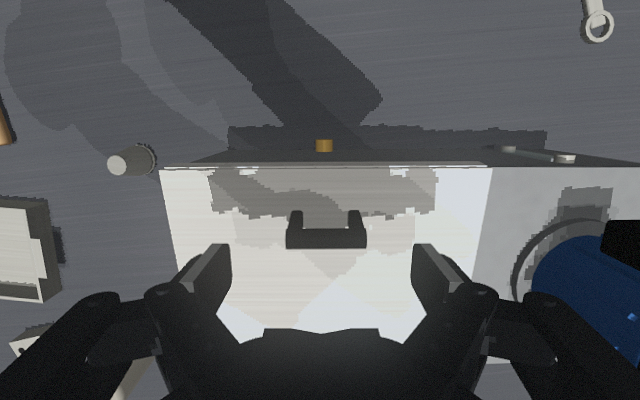

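```bash
python3 - <<'E'
from h import *
W=load('wrist2')
h=handle(.0787); print(proj(W,[h,tw((83-135+2.7,-23,174.5)),tw((83-135+2.7,23,174.5))]))
for z in (170,175): print(onplane(W,[326,238],z))
E
python3 -m jog '[{"x":1,"y":12,"z":0,"ax":-0.003,"ay":-0.004,"az":-0.002,"grip":85},{"x":2,"y":28,"z":0,"ax":-0.003,"ay":-0.004,"az":-0.002,"grip":85},{"x":2,"y":28,"z":0,"ax":-0.003,"ay":-0.004,"az":-0.002,"grip":85}]'
python3 - <<'E'
from h import *
snap('wrist','wrist3')
rel([517.5,129.2,169],1.477)
E
```

```text
[[327.0747711  235.61875175]
 [288.00813619 235.00340242]
 [366.16856    234.93399269]]
[[520.77612288 128.30895934 170.        ]]
[[518.74275918 128.43555935 175.        ]]
clock: 3.1
eef_pos: [518.0, 130.2, 183.4]
tool_rot: [-1.573, -0.001, 1.48]
force: [-1.0, 0.1, -0.5]
width: 85.1
at [518.5 130.6 184.3] [-1.574 -0.002  1.48 ] F [ 0.7 -0.7 -0.4] w 84.8 t 3.15
xyz [-1.5 15.3  0.9] rv [0.003 0.003 0.002]
```

View pics/wrist3.png

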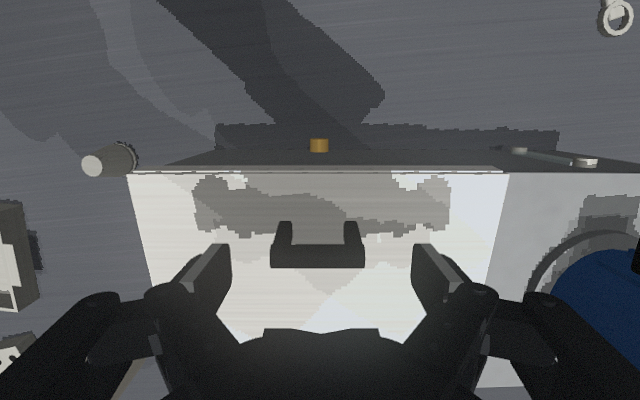

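```bash
python3 -m jog '[{"x":-1,"y":8,"z":0,"ax":0,"ay":0,"az":0,"grip":85},{"x":-1,"y":15,"z":0,"ax":0,"ay":0,"az":0,"grip":70},{"x":-1,"y":15,"z":0,"ax":0,"ay":0,"az":0,"grip":55},{"x":-1,"y":15,"z":0,"ax":0,"ay":0,"az":0,"grip":40},{"x":-1,"y":15,"z":0,"ax":0,"ay":0,"az":0,"grip":30}]'
python3 -m jog '[{"x":0,"y":0,"z":0,"ax":0,"ay":0,"az":0,"grip":30},{"x":0,"y":0,"z":0,"ax":0,"ay":0,"az":0,"grip":30}]'
python3 - <<'E'
from h import *
snap('wrist','wrist4')
rel([517.5,129.2,169],1.477)
E
```

```text
clock: 3.65
eef_pos: [517.8, 128.4, 168.9]
tool_rot: [-1.573, 0.001, 1.48]
force: [-0.9, -4.1, -0.2]
width: 44.6
clock: 3.85
eef_pos: [517.9, 128.4, 168.9]
tool_rot: [-1.573, 0.001, 1.48]
force: [-2.2, -3.9, -0.9]
width: 44.6
at [517.9 128.5 168.9] [-1.573e+00  1.000e-03  1.480e+00] F [-0.1 -4.7 -1.3] w 44.2 t 3.9
xyz [ 0.7 -0.1  0.4] rv [ 0.002  0.003 -0.001]
```

View pics/wrist4.png

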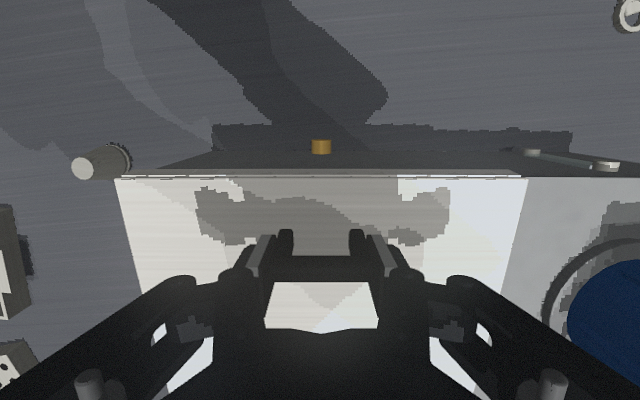

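```bash
python3 - <<'E'
import numpy as np
f=lambda t:np.array([135*np.cos(t)-34*np.sin(t), -(34*np.cos(t)+135*np.sin(t))]) # tool z, tool y
t0=.0787
for t in [.15,.23,.31,.39,.47]: print(t,(f(t)-f(t0)).round(1))
E
```

```text
0.15 [-3.5 -9.3]
0.23 [ -8.2 -19.4]
0.31 [-13.7 -29.1]
0.39 [-20.  -38.3]
0.47 [-26.9 -46.9]
```

```bash
python3 -m jog '[{"x":0,"y":-9.3,"z":-3.5,"ax":0,"ay":0,"az":0,"grip":30},{"x":0,"y":-19.4,"z":-8.2,"ax":0,"ay":0,"az":0,"grip":30},{"x":0,"y":-29,"z":-13.7,"ax":0,"ay":0,"az":0,"grip":30},{"x":0,"y":-38.3,"z":-20,"ax":0,"ay":0,"az":0,"grip":30},{"x":0,"y":-46.9,"z":-26.9,"ax":0,"ay":0,"az":0,"grip":30}]'
python3 - <<'E'
from h import *
snap('scene','scene5');snap('side','side5')
rel([517.5,129.2,169],1.477)
f=lambda t:np.array([135*np.cos(t)-34*np.sin(t), -(34*np.cos(t)+135*np.sin(t))])
for t in [.57,.67,.77,.87,.97]: print(t,(f(t)-f(.47)).round(1))
E
```

```text
clock: 4.4
eef_pos: [545.5, 125.9, 215.9]
tool_rot: [-1.573, -0.001, 1.479]
force: [4.0, -4.2, -15.5]
width: 44.3
at [546.5 125.8 217. ] [-1.575e+00 -1.000e-03  1.478e+00] F [ 2.4 -6.  -6.2] w 44.3 t 4.5
xyz [ 0.7 47.8 29.4] rv [0.004 0.001 0.001]
0.57 [ -9.7 -10. ]
0.67 [-20.3 -19. ]
0.77 [-31.7 -26.9]
0.87 [-43.9 -33.7]
0.97 [-56.7 -39.1]
```

View pics/side5.png

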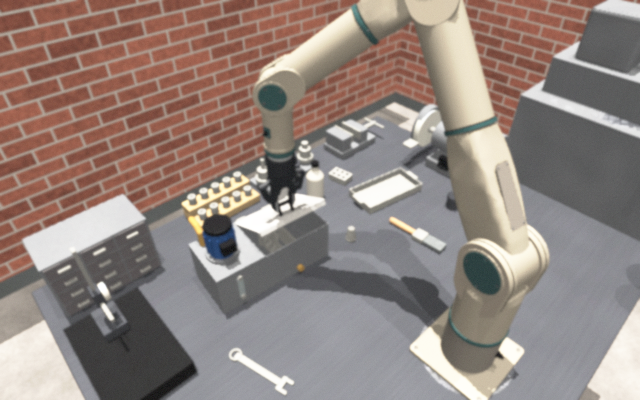

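The side view shows the flap lifting in the gripper (about (285,215)). I'll continue the arc.

```bash
python3 -m jog '[{"x":0,"y":-10,"z":-9.7,"ax":0,"ay":0,"az":0,"grip":30},{"x":0,"y":-19,"z":-20.3,"ax":0,"ay":0,"az":0,"grip":30},{"x":0,"y":-26.9,"z":-31.7,"ax":0,"ay":0,"az":0,"grip":30},{"x":0,"y":-33.7,"z":-43.9,"ax":0,"ay":0,"az":0,"grip":30},{"x":0,"y":-39.1,"z":-56.7,"ax":0,"ay":0,"az":0,"grip":30}]'
python3 - <<'E'
from h import *
rel([517.5,129.2,169],1.477)
f=lambda t:np.array([135*np.cos(t)-34*np.sin(t), -(34*np.cos(t)+135*np.sin(t))])
for t in [1.07,1.17,1.27,1.37,1.47,1.57,1.64,1.7]: print(t,(f(t)-f(.97)).round(1),(f(t)-f(1.47)).round(1))
print(handle(.97))
E
```

```text
clock: 5.0
eef_pos: [599.2, 121.0, 254.3]
tool_rot: [-1.567, 0.001, 1.48]
force: [-3.7, -4.0, -12.8]
width: 44.5
at [599.2 121.  254.3] [-1.567e+00  1.000e-03  1.480e+00] F [ -3.7  -4.  -12.8] w 44.5 t 5.0
xyz [ 0.8 85.6 81.8] rv [-0.004  0.003 -0.001]
1.07 [-13.3  -4.2] [55.2  3. ]
1.17 [-26.9  -7. ] [41.6  0.2]
1.27 [-40.7  -8.4] [27.8 -1.3]
1.37 [-54.7  -8.5] [13.9 -1.3]
1.47 [-68.5  -7.2] [0. 0.]
1.57 [-82.2  -4.4] [-13.6   2.7]
1.64 [-91.5  -1.7] [-23.    5.4]
1.7 [-99.4   1.1] [-30.9   8.2]
[600.77735036 121.34012198 260.57975536]
```

```bash
python3 -m jog '[{"x":0,"y":-4.2,"z":-13.3,"ax":0,"ay":0,"az":0,"grip":30},{"x":0,"y":-7,"z":-26.9,"ax":0,"ay":0,"az":0,"grip":30},{"x":0,"y":-8.4,"z":-40.7,"ax":0,"ay":0,"az":0,"grip":30},{"x":0,"y":-8.5,"z":-54.7,"ax":0,"ay":0,"az":0,"grip":30},{"x":0,"y":-7.2,"z":-68.5,"ax":0,"ay":0,"az":0,"grip":30}]'
python3 - <<'E'
from h import *
snap('scene','scene6');snap('side','side6')
E
```

```text
clock: 5.5
eef_pos: [668.1, 114.7, 263.5]
tool_rot: [-1.569, 0.001, 1.479]
force: [-6.5, -5.1, 0.9]
width: 43.8
```

View pics/side6.png

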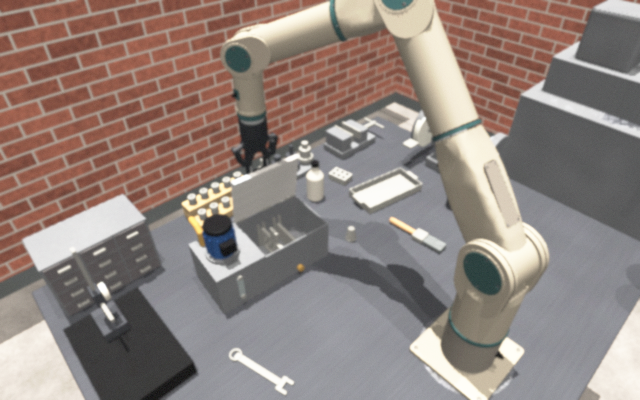

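View pics/scene6.png

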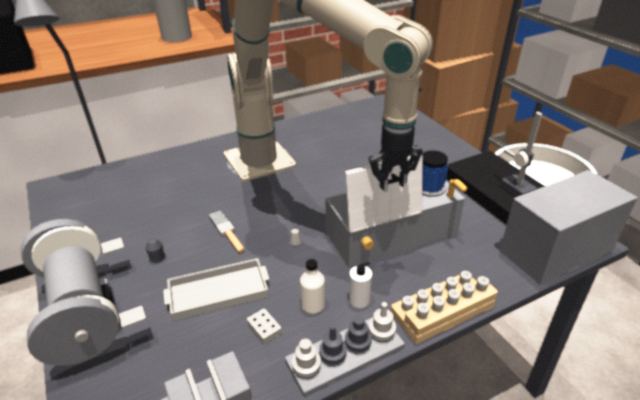

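```bash
python3 -m jog '[{"x":0,"y":1,"z":-7,"ax":0,"ay":0,"az":0,"grip":30},{"x":0,"y":2.7,"z":-13.6,"ax":0,"ay":0,"az":0,"grip":30},{"x":0,"y":5.4,"z":-23,"ax":0,"ay":0,"az":0,"grip":30},{"x":0,"y":8.2,"z":-31,"ax":0,"ay":0,"az":0,"grip":30},{"x":0,"y":8.2,"z":-31,"ax":0,"ay":0,"az":0,"grip":30}]'
python3 - <<'E'
from h import *
rel([517.5,129.2,169],1.477); print(handle(1.7))
snap('side','side7')
E
```

```text
clock: 6.1
eef_pos: [701.7, 111.5, 256.2]
tool_rot: [-1.575, -0.001, 1.478]
force: [-0.7, -5.0, 0.1]
width: 43.5
at [701.7 111.5 256.2] [-1.575e+00 -1.000e-03  1.478e+00] F [-0.7 -5.   0.1] w 43.5 t 6.1
xyz [  0.4  86.4 185.4] rv [0.004 0.001 0.001]
[699.71854576 112.01215945 259.49403661]
```

View pics/side7.png

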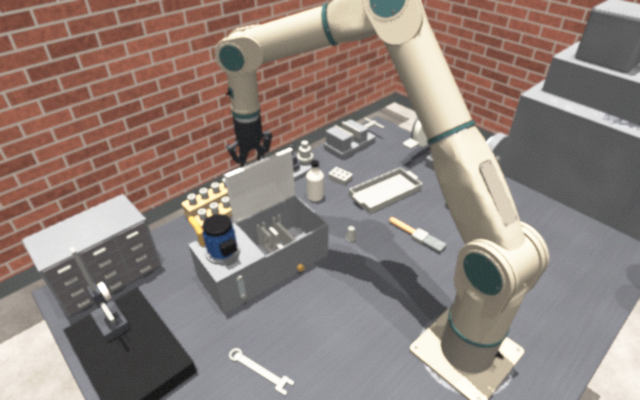

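```bash
python3 -m jog '[{"x":0,"y":0,"z":0,"ax":0,"ay":0,"az":0,"grip":60},{"x":0,"y":0,"z":0,"ax":0,"ay":0,"az":0,"grip":80},{"x":0,"y":0,"z":0,"ax":0,"ay":0,"az":0,"grip":85},{"x":0,"y":0,"z":0,"ax":0,"ay":0,"az":0,"grip":85},{"x":0,"y":-20,"z":0,"ax":0,"ay":0,"az":0,"grip":85}]'
python3 -m jog '[{"x":0,"y":-35,"z":0,"ax":0,"ay":0,"az":0,"grip":85},{"x":0,"y":-75,"z":0,"ax":0,"ay":0,"az":0,"grip":85},{"x":0,"y":-115,"z":0,"ax":0,"ay":0,"az":0,"grip":85},{"x":0,"y":-135,"z":30,"ax":0,"ay":0,"az":0,"grip":85},{"x":0,"y":-135,"z":75,"ax":0,"ay":0,"az":0,"grip":85}]'
python3 -m jog '[{"x":0,"y":0,"z":45,"ax":0,"ay":0,"az":0,"grip":85},{"x":0,"y":0,"z":85,"ax":0,"ay":0,"az":0,"grip":85},{"x":0,"y":0,"z":105,"ax":0,"ay":0,"az":0,"grip":85},{"x":0,"y":0,"z":105,"ax":0,"ay":0,"az":0,"grip":85}]'
python3 - <<'E'
from h import *
rel([517.5,129.2,169],1.477); 
snap('side','side8');snap('wrist','wrist8')
for f,(y0,y1,x0,x1) in {'side8':(150,310,180,340)}.items():
    a=cv2.imread(f'pics/{f}.png')[y0:y1,x0:x1]; cv2.imwrite('pics/z5.png',cv2.resize(a,None,fx=3.75,fy=3.75,interpolation=2))
E
```

```text
clock: 6.65
eef_pos: [699.1, 113.0, 272.3]
tool_rot: [-1.569, -0.001, 1.481]
force: [-0.3, -0.1, 0.6]
width: 85.2
clock: 7.15
eef_pos: [627.2, 121.2, 412.4]
tool_rot: [-1.58, -0.007, 1.478]
force: [-0.4, -0.2, 0.9]
width: 85.2
clock: 7.55
eef_pos: [518.1, 130.6, 410.5]
tool_rot: [-1.575, -0.001, 1.483]
force: [0.1, 0.0, 0.7]
width: 85.0
at [518.1 130.6 410.5] [-1.575e+00 -1.000e-03  1.483e+00] F [0.1 0.  0.7] w 85.0 t 7.55
xyz [ -1.7 241.5   1.5] rv [0.004 0.006 0.001]
```

View pics/z5.png

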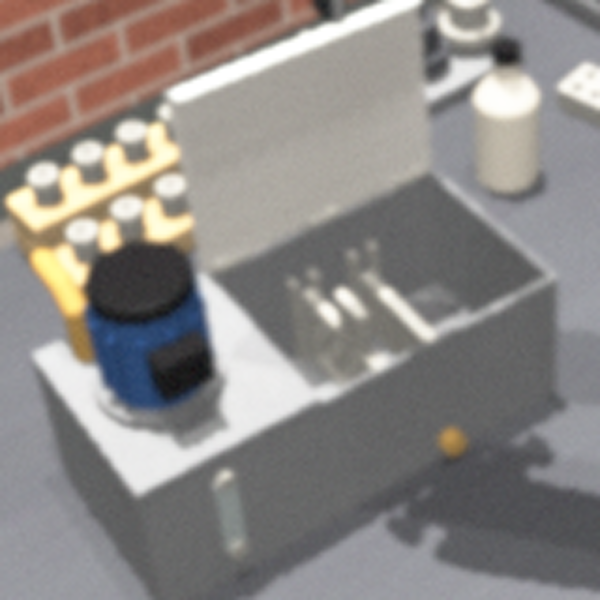

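View pics/wrist8.png

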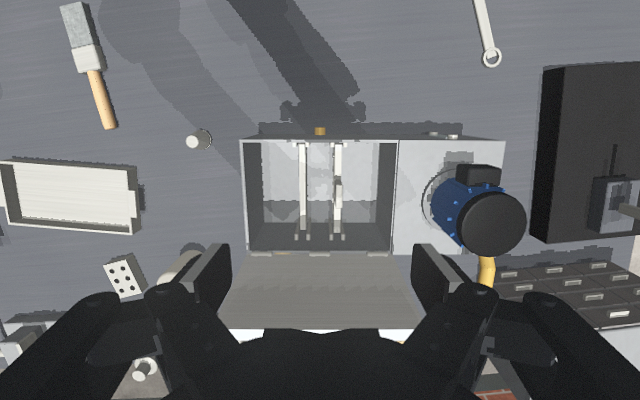

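```bash
python3 - <<'E'
from h import *
a=cv2.imread('pics/wrist8.png')[130:260,230:410]; cv2.imwrite('pics/z6.png',cv2.resize(a,None,fx=4.4,fy=4.4,interpolation=2))
W=load('wrist8')
for y in (28,-28): print(y,(proj(W,[tw((0,y,120)),tw((-18,y,120)),tw((18,y,120)),tw((-71,y,80)),tw((71,y,80))])-[230,130])*4.4)
print((proj(W,[tw((-83,-108,130)),tw((83,-108,130)),tw((-83,250,130))])-[230,130])*4.4)
E
```

```text
28 [[481.31576944 295.28965568]
 [482.54368382 241.66438222]
 [480.10450786 347.7618449 ]
 [478.80722145  64.98485302]
 [470.53805214 452.05105754]]
-28 [[310.35397259 294.33960292]
 [309.71267946 240.686832  ]
 [310.99218347 346.83845591]
 [315.46274224  64.00775986]
 [319.49052815 451.25542271]]
[[  43.02837676   38.55712392]
 [  74.69292127  538.08320505]
 [1205.76454169   48.6363368 ]]
```

View pics/z6.png

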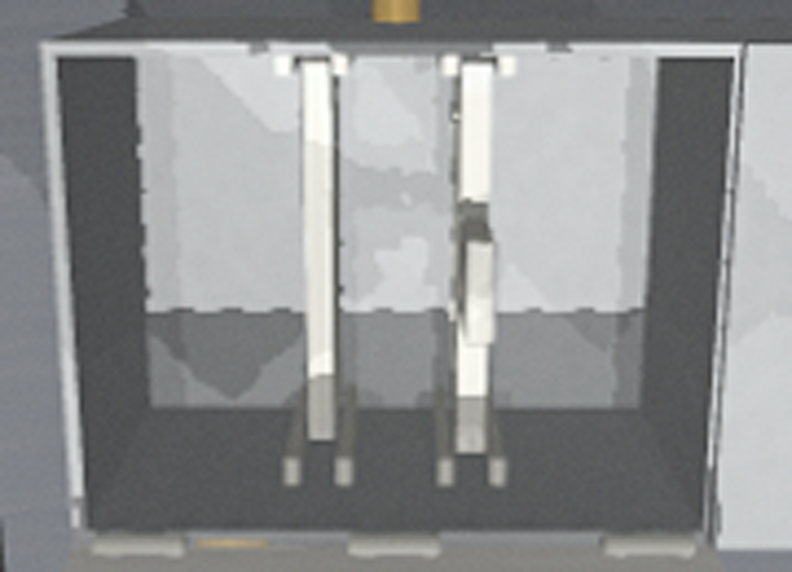

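```bash
python3 - <<'E'
from h import *
t=tw((0,28,101)); print(t); rel(t,1.477)
E
```

```text
[568.82812565 152.47638706 101.        ]
at [521.3 129.3 409.8] [-1.576 -0.002  1.48 ] F [ 0.4 -0.7  0.4] w 85.3 t 7.65
xyz [ 26.7 309.1 -43.6] rv [0.005 0.003 0.002]
```

```bash
python3 -m jog '[{"x":13,"y":20,"z":-20,"ax":0,"ay":0,"az":0,"grip":60},{"x":27,"y":60,"z":-42,"ax":0,"ay":0,"az":0,"grip":50},{"x":27,"y":105,"z":-44,"ax":0,"ay":0,"az":0,"grip":50},{"x":27,"y":150,"z":-44,"ax":0,"ay":0,"az":0,"grip":50},{"x":27,"y":190,"z":-44,"ax":0,"ay":0,"az":0,"grip":50}]'
python3 -m jog '[{"x":0,"y":30,"z":0,"ax":0,"ay":0,"az":0,"grip":50},{"x":0,"y":60,"z":0,"ax":0,"ay":0,"az":0,"grip":50},{"x":0,"y":60,"z":0,"ax":0,"ay":0,"az":0,"grip":50}]'
python3 - <<'E'
from h import *
t=tw((0,28,101)); snap('wrist','wrist9'); rel(t,1.477)
W=load('wrist9')
print(proj(W,[tw((0,28,120)),tw((-18,28,120)),tw((18,28,120)),tw((-71,28,80))]))
E
```

```text
clock: 8.15
eef_pos: [568.6, 152.3, 216.2]
tool_rot: [-1.573, -0.002, 1.479]
force: [-0.3, 0.2, -0.5]
width: 50.2
clock: 8.45
eef_pos: [566.4, 151.2, 154.6]
tool_rot: [-1.566, 0.001, 1.479]
force: [-0.4, -0.4, 0.8]
width: 50.2
at [567.6 152.2 157.2] [-1.570e+00 -1.000e-03  1.479e+00] F [0.  0.4 1. ] w 49.9 t 8.5
xyz [ 0.3 56.2 -1.2] rv [-0.001  0.002  0.001]
[[323.75993432 238.39790521]
 [323.96275576 209.17100447]
 [323.56571549 266.08243821]
 [323.97999906 114.56190171]]
```

View pics/wrist9.png

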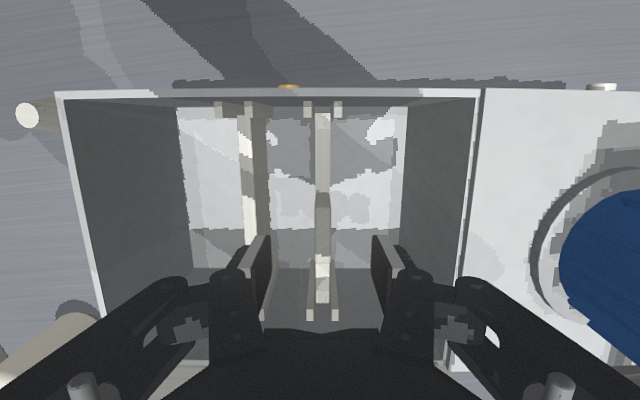

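```bash
python3 -m jog '[{"x":0,"y":15,"z":-1,"ax":0,"ay":0,"az":0,"grip":50},{"x":0,"y":30,"z":-1,"ax":0,"ay":0,"az":0,"grip":50},{"x":0,"y":45,"z":-1,"ax":0,"ay":0,"az":0,"grip":50},{"x":0,"y":56,"z":-1,"ax":0,"ay":0,"az":0,"grip":50},{"x":0,"y":56,"z":-1,"ax":0,"ay":0,"az":0,"grip":50}]'
python3 - <<'E'
from h import *
t=tw((0,28,101)); snap('wrist','wrist10'); rel(t,1.477)
E
```

```text
clock: 9.0
eef_pos: [567.9, 152.0, 101.6]
tool_rot: [-1.571, -0.001, 1.48]
force: [-0.1, -0.4, -0.0]
width: 50.0
at [568.5 152.4 102.5] [-1.572e+00 -1.000e-03  1.480e+00] F [ 0.2 -0.  -0.1] w 49.8 t 9.05
xyz [ 0.1  1.5 -0.4] rv [0.002 0.003 0.001]
```

View pics/wrist10.png

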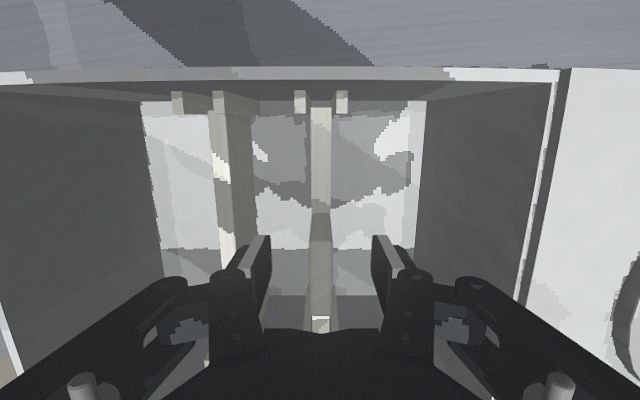

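Well centred: the tab is at u≈320, midway between the pads. Closing the fingers.

```bash
python3 -m jog '[{"x":0,"y":1,"z":0,"ax":0,"ay":0,"az":0,"grip":30},{"x":0,"y":1,"z":0,"ax":0,"ay":0,"az":0,"grip":15},{"x":0,"y":1,"z":0,"ax":0,"ay":0,"az":0,"grip":0},{"x":0,"y":1,"z":0,"ax":0,"ay":0,"az":0,"grip":0},{"x":0,"y":1,"z":0,"ax":0,"ay":0,"az":0,"grip":0}]'
python3 -m jog '[{"x":0,"y":0,"z":0,"ax":0,"ay":0,"az":0,"grip":0}]'
python3 - <<'E'
from h import *
t=tw((0,28,101)); snap('wrist','wrist11'); rel(t,1.477)
E
```

```text
clock: 9.55
eef_pos: [569.4, 152.5, 103.0]
tool_rot: [-1.575, -0.002, 1.48]
force: [-0.4, -0.4, 3.9]
width: 9.0
clock: 9.65
eef_pos: [569.4, 152.6, 103.0]
tool_rot: [-1.575, -0.002, 1.48]
force: [-0.0, -0.3, 6.3]
width: 9.1
at [569.4 152.6 103. ] [-1.575 -0.002  1.48 ] F [-1.  -0.8  6.5] w 9.0 t 9.7
xyz [-0.1  2.   0.6] rv [0.004 0.003 0.002]
```

View pics/wrist11.png

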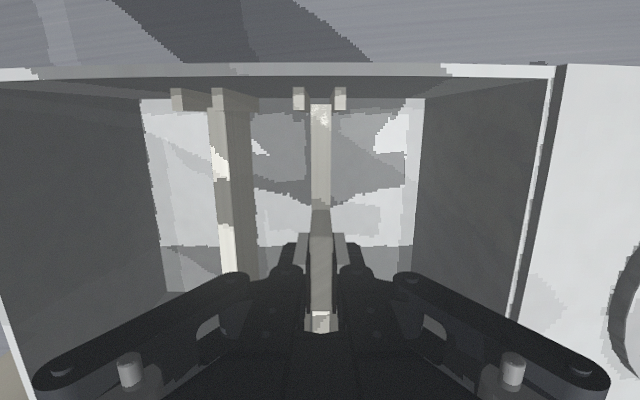

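```bash
python3 -m jog '[{"x":0,"y":-8,"z":0,"ax":0,"ay":0,"az":0,"grip":0},{"x":0,"y":-18,"z":0,"ax":0,"ay":0,"az":0,"grip":0},{"x":0,"y":-28,"z":0,"ax":0,"ay":0,"az":0,"grip":0},{"x":0,"y":-38,"z":0,"ax":0,"ay":0,"az":0,"grip":0},{"x":0,"y":-48,"z":0,"ax":0,"ay":0,"az":0,"grip":0}]'
python3 - <<'E'
from h import *
snap('wrist','wrist12'); rel([0,0,0],1.477)
E
```

```text
clock: 10.2
eef_pos: [568.9, 152.6, 151.3]
tool_rot: [-1.574, -0.002, 1.48]
force: [-0.3, -0.3, -2.6]
width: 9.2
at [569.8 153.1 152.9] [-1.577 -0.003  1.48 ] F [-0.1  0.8 -2.3] w 9.4 t 10.25
xyz [-204.5  149.1  554.4] rv [0.006 0.003 0.003]
```

View pics/wrist12.png

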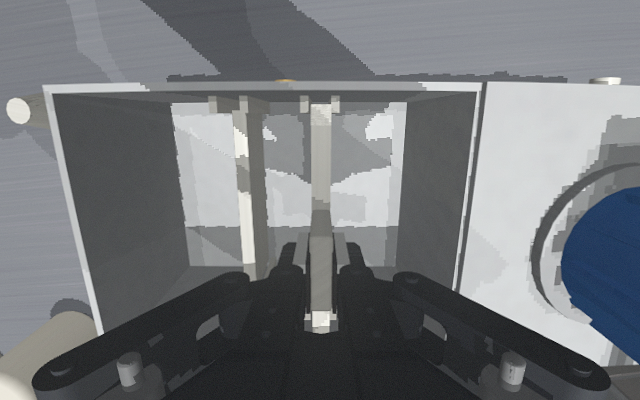

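```bash
python3 -m jog '[{"x":0,"y":-20,"z":0,"ax":0,"ay":0,"az":0,"grip":0},{"x":0,"y":-45,"z":0,"ax":0,"ay":0,"az":0,"grip":0},{"x":0,"y":-75,"z":0,"ax":0,"ay":0,"az":0,"grip":0},{"x":0,"y":-100,"z":0,"ax":0,"ay":0,"az":0,"grip":0},{"x":0,"y":-120,"z":0,"ax":0,"ay":0,"az":0,"grip":0}]'
python3 -m jog '[{"x":0,"y":-10,"z":0,"ax":0,"ay":0,"az":0,"grip":0},{"x":0,"y":-10,"z":0,"ax":0,"ay":0,"az":0,"grip":0},{"x":0,"y":-10,"z":0,"ax":0,"ay":0,"az":0,"grip":0}]'
python3 - <<'E'
from h import *
snap('side','side13');snap('wrist','wrist13');snap('scene','scene13')
t=TRAY; rel([t[0],t[1],280],t[2])
E
```

```text
clock: 10.75
eef_pos: [568.6, 152.6, 272.2]
tool_rot: [-1.575, -0.003, 1.48]
force: [0.5, 0.1, -2.9]
width: 8.8
clock: 11.05
eef_pos: [567.9, 151.9, 279.5]
tool_rot: [-1.573, -0.001, 1.48]
force: [-0.2, 0.6, -2.8]
width: 9.2
at [567.8 151.9 279. ] [-1.572e+00 -1.000e-03  1.480e+00] F [-0.5  1.  -2.8] w 9.0 t 11.2
xyz [-485.7   -1.5  -28.1] rv [-0.000e+00  1.646e+00  1.000e-03]
```

View pics/side13.png

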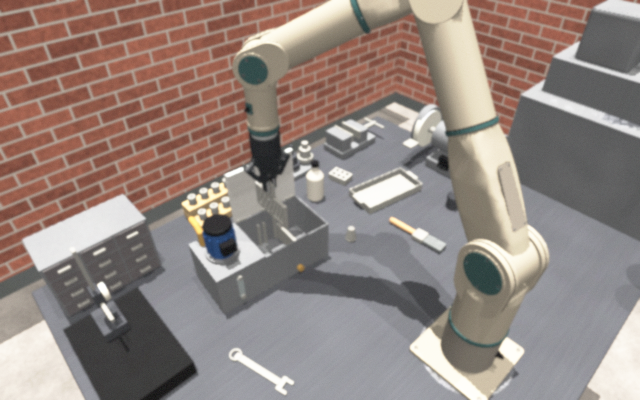

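View pics/scene13.png

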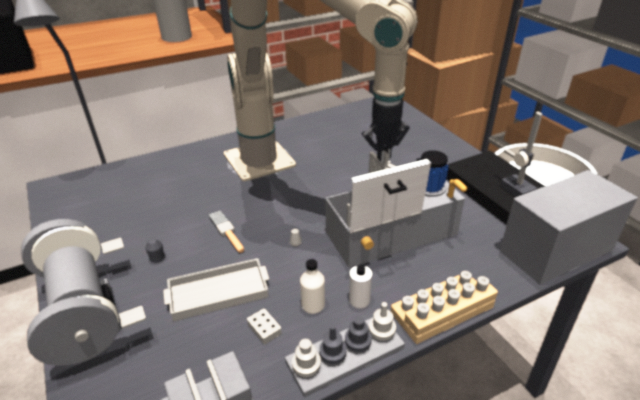

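View pics/wrist13.png

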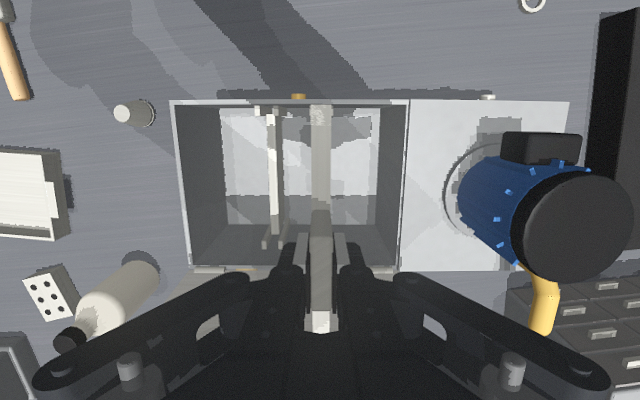

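```bash
python3 -m jog '[{"x":-20,"y":0,"z":0,"ax":0,"ay":0.05,"az":0,"grip":0},{"x":-50,"y":0,"z":0,"ax":0,"ay":0.14,"az":0,"grip":0},{"x":-85,"y":0,"z":0,"ax":0,"ay":0.25,"az":0,"grip":0},{"x":-120,"y":0,"z":0,"ax":0,"ay":0.37,"az":0,"grip":0},{"x":-155,"y":0,"z":0,"ax":0,"ay":0.49,"az":0,"grip":0}]'
python3 - <<'E'
from h import *
t=TRAY; rel([t[0],t[1],280],t[2])
E
```

```text
clock: 11.7
eef_pos: [553.7, -3.4, 279.2]
tool_rot: [-1.571, -0.002, 0.985]
force: [1.2, -0.4, -2.7]
width: 8.8
at [553.7  -3.4 279.2] [-1.571 -0.002  0.985] F [ 1.2 -0.4 -2.7] w 8.8 t 11.7
xyz [-276.9   -1.4 -181.2] rv [-1.000e-03  1.151e+00  2.000e-03]
```

```bash
python3 -m jog '[{"x":-28,"y":0,"z":-18,"ax":0,"ay":0.12,"az":0,"grip":0},{"x":-56,"y":0,"z":-36,"ax":0,"ay":0.24,"az":0,"grip":0},{"x":-84,"y":0,"z":-55,"ax":0,"ay":0.36,"az":0,"grip":0},{"x":-112,"y":0,"z":-73,"ax":0,"ay":0.48,"az":0,"grip":0},{"x":-140,"y":0,"z":-91,"ax":0,"ay":0.6,"az":0,"grip":0}]'
python3 - <<'E'
from h import *
t=TRAY; rel([t[0],t[1],280],t[2])
E
```

```text
clock: 12.2
eef_pos: [553.1, -170.2, 278.9]
tool_rot: [-1.569, -0.003, 0.385]
force: [-0.4, 0.3, -3.6]
width: 8.8
at [ 553.1 -170.2  278.9] [-1.569 -0.003  0.385] F [-0.4  0.3 -3.6] w 8.8 t 12.2
xyz [ -62.9   -1.5 -151.6] rv [-0.002  0.551  0.002]
```

```bash
python3 -m jog '[{"x":-14,"y":0,"z":-34,"ax":0,"ay":0.12,"az":0,"grip":0},{"x":-28,"y":0,"z":-68,"ax":0,"ay":0.24,"az":0,"grip":0},{"x":-42,"y":10,"z":-100,"ax":0,"ay":0.36,"az":0,"grip":0},{"x":-54,"y":20,"z":-130,"ax":0,"ay":0.46,"az":0,"grip":0},{"x":-63,"y":35,"z":-152,"ax":0,"ay":0.55,"az":0,"grip":0}]'
python3 -m jog '[{"x":0,"y":15,"z":0,"ax":0,"ay":0,"az":0,"grip":0},{"x":0,"y":30,"z":0,"ax":0,"ay":0,"az":0,"grip":0},{"x":0,"y":35,"z":0,"ax":0,"ay":0,"az":0,"grip":0},{"x":0,"y":35,"z":0,"ax":0,"ay":0,"az":0,"grip":0}]'
python3 - <<'E'
from h import *
t=TRAY; rel([t[0],t[1],205],t[2])
for n in('side','scene','wrist'):snap(n,n+'14')
E
```

```text
clock: 12.7
eef_pos: [552.7, -336.4, 243.5]
tool_rot: [-1.57, -0.003, -0.166]
force: [0.3, -0.6, -2.4]
width: 9.2
clock: 13.1
eef_pos: [552.7, -332.7, 208.0]
tool_rot: [-1.567, -0.0, -0.159]
force: [0.2, -0.1, -3.1]
width: 8.9
at [ 552.7 -332.7  208. ] [-1.567 -0.    -0.159] F [ 0.2 -0.1 -3.1] w 8.9 t 13.1
xyz [-0.7  3.  -1.7] rv [-0.003  0.007  0.   ]
```

View pics/side14.png

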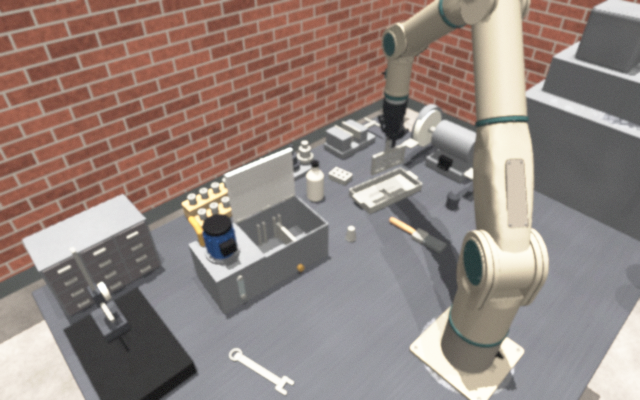

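View pics/scene14.png

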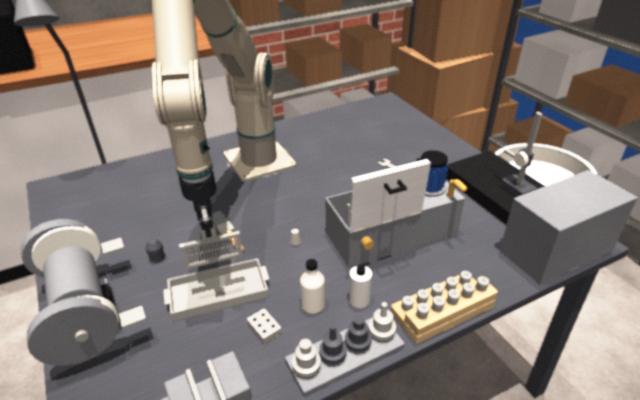

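View pics/wrist14.png

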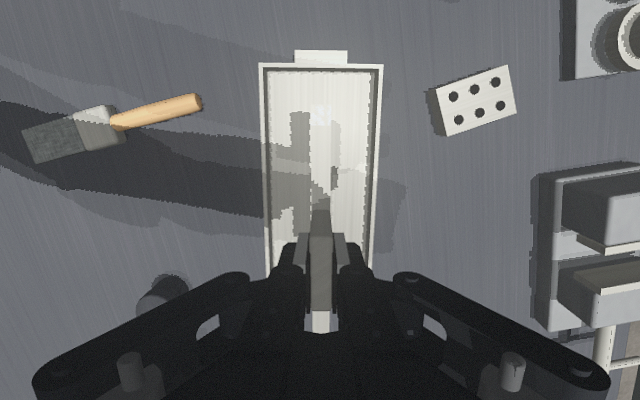

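```bash
python3 - <<'E'
from h import *
W=load('wrist14');S=load('scene14');D=load('side14')
g=[tw((-60,120,30),TRAY),tw((60,120,30),TRAY),tw((-60,0,30),TRAY),tw((60,0,30),TRAY)]
print('rim pred wrist',proj(W,g).round(0).tolist(), onplane(W,[(259,65),(384,65)],30).round(0).tolist())
for n,im,o in(('scene',S,(155,200)),('side',D,(330,120))):
    a=cv2.imread(f'pics/{n}14.png'); a=a[o[1]:o[1]+120,o[0]:o[0]+125].copy()
    a=cv2.resize(a,None,fx=5,fy=5,interpolation=2)
    pts=[tw((0,y,z),TRAY) for y,z in((-71,111),(71,111),(71,185),(-71,185))]
    for p in (proj(im,pts)-o)*5: cv2.circle(a,tuple(int(v) for v in p),4,(0,0,255),1)
    for p in (proj(im,[tw((x,y,30),TRAY) for x in(-60,60) for y in(-120,120)])-o)*5: cv2.circle(a,tuple(int(v) for v in p),4,(0,255,0),1)
    cv2.imwrite(f'pics/zz_{n}.png',a)
E
```

```text
rim pred wrist [[258.0, 60.0], [383.0, 61.0], [262.0, 182.0], [377.0, 183.0]] [[513.0, -211.0, 30.0], [631.0, -230.0, 30.0]]
```

View pics/zz_scene.png

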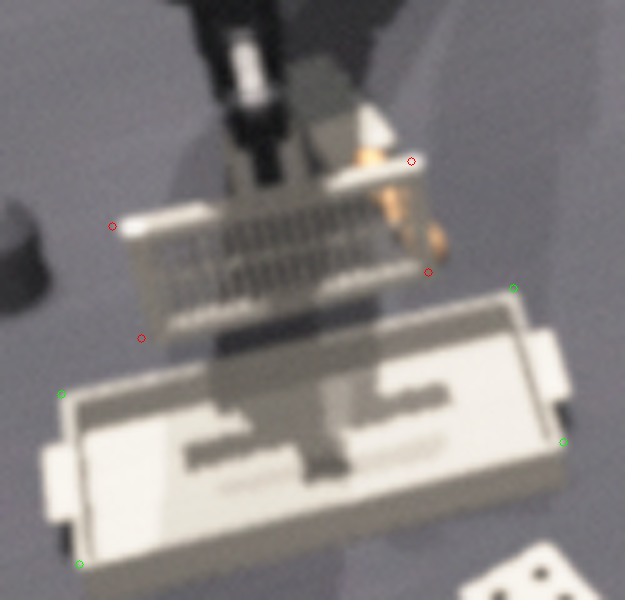

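View pics/zz_side.png

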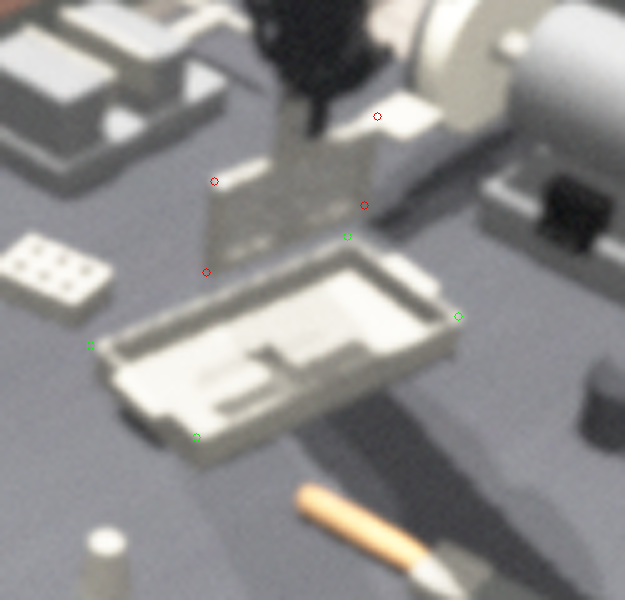

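```bash
python3 -m jog '[{"x":0,"y":0,"z":-3,"ax":0,"ay":0,"az":0,"grip":0},{"x":0,"y":0,"z":-3,"ax":0,"ay":0,"az":0,"grip":0},{"x":0,"y":0,"z":-3,"ax":0,"ay":0,"az":0,"grip":0},{"x":0,"y":0,"z":-3,"ax":0,"ay":0,"az":0,"grip":0},{"x":0,"y":0,"z":-3,"ax":0,"ay":0,"az":0,"grip":0}]'
python3 - <<'E'
from h import *
s=read_state(); print(np.abs(s['qd']).max())
snap('scene','scene15')
E
```

```text
clock: 13.75
eef_pos: [552.9, -336.3, 209.5]
tool_rot: [-1.569, -0.003, -0.16]
force: [-0.7, -0.3, -3.4]
width: 9.1
0.0013406967709177692
```

View pics/scene15.png

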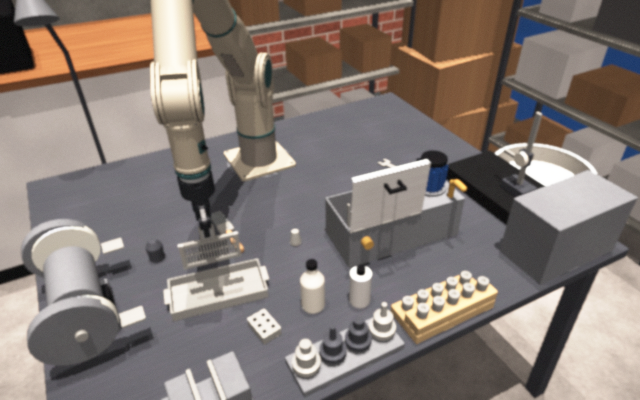

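The scene view shows the flap upright at (390,195), the strainer held over the tray at (210,250), and everything else where it was at the start. Handing in.

```bash
python3 -c "
from cell import *
print(finish_job())"
```

```text
the job is handed in; nothing more can be done
None
```

The flap is open past upright, and the strainer plate is held upright in the gripper over the drip tray. I handed the job in at about 14 s on the clock; it reports no verdict.

- **Flap:** I swung it by the handle to about 1.7 rad along the planned arc and let go. It was still open in the last picture.
- **Strainer:** It was in the guides at y +28. I drew it up with a pinch across its tab and carried it level to the tray.
- **Last checks:**
  - **Position over the tray:** the tool is within about 3 mm of my estimate of the tray centre. The plate's yaw is within 0.01 rad of the tray's length.
  - **Height:** the plate's foot is about 110 mm above the bench, so about 80 mm above the rim.
  - **Grip:** the opening is 9 mm, the tool carries about 3 N, and the joints are still.
- **Other things:** the weir plate and the tray, as well as the other bench items I could see, looked unmoved in the pictures.
- **Small disagreement:** the wrist camera put the tray's edge 3–4 mm further along its length than the earlier fit. A small offset also showed when I overlaid the expected plate outline on the camera pictures. Both are well inside the tolerance, so I made only a 3 mm correction for them.

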